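# Queue two sample jars in the guide lane of the weighing station

### The arm

A 6-joint arm with a two-finger parallel gripper is mounted at the origin on a cart in front of the work surface, level with it; the furniture and walls round the work are solid. World frame = base frame: x ahead of the robot, y to its left, z up, the work surface at z = 0. Lengths are in m, angles in rad, forces in N, time in s.
With the tool pointing down it reaches from about 0.35 to 0.975 m from the base axis. Payload 4.9 kg.
Tool frame: the origin (TCP) lies between the finger pads; the fingertips stand 14 mm ahead of it and the grasp point (between the pads) lies 5 mm behind it (manip.tcp_to_tips is the distance from the TCP to the fingertips, in m); z points along the fingers, y is the line along which they close (so a half turn about z gives the same grasp; the last joint's range is limited). The gripper opens to 85 mm and grips with 20 to 120 N. Pads are 22 mm wide; open, the fingers measure 114 mm over their backs; the gripper's body (76 mm by 85 mm) begins 54 mm behind the grasp point. The pads swing forward as they close: fully open they stand 13 mm farther back than shut.
Start: joints at [-1.256, 0.053, 1.613, -0, 1.476, -0.119], TCP at [0.263, -0.567, 0.245] pointing down, gripper open.
Joint ranges: [-3.01, 3.01], [-1.01, 2.22], [0.06, 2.58], [-1.02, 4.17], [0.09, 2.62], [-3.14, 3.14]. Speed limits (rad/s): [2.57, 2.57, 3.14, 3.14, 3.14, 3.14].

### API

Orientations are given as a unit quaternion [w, x, y, z].
In Python, from plant import manip gives the robot as it stands.
- The arm moves only by the tool servo_tool, never from a script. Its argument "moves" is a list that holds one entry, the list of rows, each a list of 7 numbers: the shift along the tool's x, y, z in mm, then the turn, a rotation vector about the tool's x, y, z in degrees, then the finger opening in mm, from 0 to 85.4. In form: [[[x, y, z, ax, ay, az, fingers], ...]]. A call has 1 to 12 rows; each row shifts and turns the commanded pose from where the row before left it, along the tool's axes as they then stand; what a row does not reach is not made up. A row lasts 1/8 s, in which the tool goes at most 62.5 mm and 10.7 degrees, less where a joint would pass 70% of its speed; a pose out of reach is approached as far as the arm can. A call with a gripper value outside its range is refused whole. The fingers move at their own pace and stop on an object; the grip force is fixed at half the most. Time passes only in rows, so rows that do not move let the fingers close. It gives the time, the measured TCP pose, the force, the opening and the grip force at its end, in the units of the state.
- manip.state(): the state, without advancing time (a new reading comes with each control period).
- manip.grab_frame(name): name is "scene" or "top"; returns a dict with "image" (384x512x3 uint8, blue, green, red), "mtx" (3x3 intrinsics, pixels), "eye" and "rotation" of the camera in the world. Camera axes: x right, y down, z forward; pixel columns grow to the right and rows downward; lengths in m; the calibration is good to about 2 mm. A picture is of the moment at which its call begins. There is no depth.
- manip.job_done(): hands the job in; it is judged then, once.
The state is a dict: "time": time; "joint_pos": joint angles; "joint_vel": joint speeds; "joint_efforts": joint torques, N m; "tool_pos": TCP position; "tool_rot": TCP orientation; "contact_force": force on the tool from outside, world axes, zero at the start; "ft_torque": the same for the moment, N m; "gripper_width": opening from 0.0 (shut) to 1.0 (fully open); "grasp_force": force on a finger pad.
Only numpy, scipy, OpenCV 4.12 (cv2) and the standard library are available. Lean on these libraries where they do the work, as an engineer would, in place of code of your own. Each camera call takes 0.05 s, during which the arm holds its last target. There are 200 camera calls.

### The job

Push the blue-capped jar along the table into the guide lane, through its flared mouth, until it stands against the green end stop; then push the red-capped jar in behind it so that the two stand upright in single file, touching. Slide the jars, do not lift or topple them, and leave the white-capped jar where it is.

Things in the scene. Friction and masses are not known exactly. Their poses are not given: they have to be found in the camera images.
- lane: fixed guide lane without floor: two black rails 14 mm high, 6 mm thick; green end stop 92 mm wide, 30 mm high. Origin: middle of the mouth, at table level; x points into the lane, y across, z up. The mouth, 120 mm wide at x = 0, narrows evenly to the 60 mm wide straight lane from x = 50 mm to the stop's face at x = 170 mm. Both jars start at negative x, one each side of the centre line
- blue_jar: white sample jar with a BLUE screw cap, round, 50 mm diameter, 62 mm high, about 0.1 kg, upright. Origin: centre of its underside, z up. Slides readily on the table; push it low, below 40 mm
- red_jar: white sample jar with a RED screw cap, round, 50 mm diameter, 62 mm high, about 0.12 kg, upright. Origin: centre of its underside, z up. Slides readily on the table; push it low, below 40 mm
- white_jar: bystander, to be left where it is: larger white sample jar with a WHITE screw cap, round, 62 mm diameter, 78 mm high, standing farther out in front of the mouth, beyond the other two. Origin: centre of its underside, z up. (Near by: a keyboard shelf overhangs the back of the table, its front edge 0.64 m ahead of the robot and 0.4 m above the table; keep the wrist clear of it)
Mind the look-alikes: they are no part of the job. There is more than one size of the red_jar; the job needs the largest.

How it is judged:
On the way, in this order (a step that is already met when the one before it is completed fails the run):
1. the blue-capped jar stands in the lane, against the end stop (x of blue_jar in the frame of lane between 0.125 and 0.16 m and y of blue_jar in the frame of lane between -0.012 and 0.012 m), for 0.2 s.
2. the red-capped jar stands in the lane, behind the blue-capped one (x of red_jar in the frame of lane between 0.072 and 0.11 m and y of red_jar in the frame of lane between -0.012 and 0.012 m), for 0.2 s.
At the end, for the whole second after the job is handed in: both jars stand upright (within 0.15 rad) and at rest in the straight lane, within 12 mm of its centre line: the blue-capped one within 20 mm of the end stop, the red-capped one behind it with at most 15 mm between the two, its centre at least 72 mm inside the mouth (all of step 1 and all of step 2 and horizontal distance between red_jar and blue_jar below 0.065 m and angle between each of blue_jar, red_jar's own z axis and vertical below 0.15 rad and linear speed of each of blue_jar, red_jar below 0.02 m/s); the robot touches nothing.
It fails at once if a jar is lifted off the table (more than 15 mm) (height (world z) of any of blue_jar, red_jar above 0.015 m).
It fails at once if a jar is toppled (angle between any of blue_jar, red_jar's own z axis and vertical above 0.6 rad).
It fails at once if the white-capped jar is moved by more than 20 mm (distance of white_jar from where it was at the start of the episode above 0.02 m).
It also fails if it takes over 56 s, if anything falls off the work surface, if the arm or the gripper's body presses on something with over 40 N, if the wrist force passes 120 N, or if a joint passes its speed limit or range.

## Working session

There is one attempt and no reset: what is moved stays moved. The work goes in short steps, Python scripts to look and compute and a tool call to move; the robot and the scene stay as the last step left them, time stands still between calls to the robot, and variables do not carry over. Pictures are saved under pics/ and viewed, at most 10 in all, crops included, and the job is handed in when it is done.

Besides the shell and the picture viewer there is one more tool, called after "Request:" by a JSON object that holds its "fn" and its "kwargs", one argument or row to a line. servo_tool: Moves the arm, as the interface text tells. Its arguments: {"type":"object","properties":{"moves":{"type":"array"}},"required":["moves"]}

```bash
mkdir -p pics; ls
python3 - <<'E'
from plant import manip
import cv2
s=manip.state();print({k:s[k] for k in('time','tool_pos','tool_rot','gripper_width')})
for n in("scene","top"):
    f=manip.grab_frame(n);cv2.imwrite(f"pics/{n}0.png",f["image"]);print(n,f["eye"],f["rotation"],f["mtx"])
E
```

```text
pics
{'time': 0.0, 'tool_pos': array([ 0.26251313, -0.56654301,  0.2440548 ]), 'tool_rot': array([-1.02834256e-03,  9.76571453e-01,  2.15190912e-01, -1.03204049e-04]), 'gripper_width': 0.9995871380088315}
scene [0.01584907 0.5931518  0.87351339] [ 0.1169869  -0.288869    0.87889574 -0.3611247 ] [[426.57215905   0.         258.75359775]
 [  0.         426.57215905 193.58286172]
 [  0.           0.           1.        ]]
top [ 0.33311226 -0.06287602  0.91947691] [ 0.05522166 -0.69622163  0.71308773 -0.06108929] [[373.55515282   0.         259.88649462]
 [  0.         373.55515282 192.97752191]
 [  0.           0.           1.        ]]
```

View pics/scene0.png

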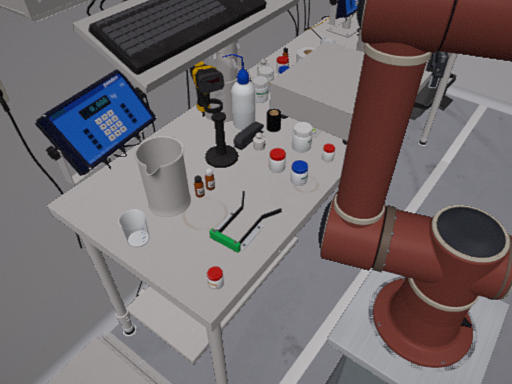

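View pics/top0.png

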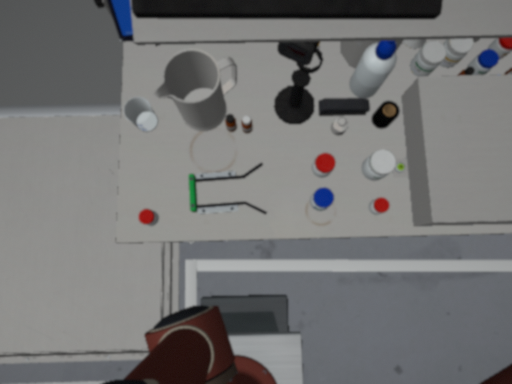

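The top view shows the lane with its green stop at about (193,193) and its mouth at about (265,188). The blue cap is at (322,198), the large red cap at (325,163) and the white one at (380,163). The smaller reds at (148,216) and (380,205) are look-alikes.

```bash
cat > h.py <<'E'
import numpy as np,cv2
from scipy.spatial.transform import Rotation as R
from plant import manip
def ray(f,uv,z):
    q=np.asarray(f["rotation"]);r=R.from_quat(q[[1,2,3,0]]).as_matrix()
    d=r@np.linalg.inv(f["mtx"])@np.array([uv[0],uv[1],1.]);e=np.asarray(f["eye"])
    return (e+d*(z-e[2])/d[2])[:2]
def blobs(f,col,amin=30):
    h=cv2.cvtColor(f["image"],cv2.COLOR_BGR2HSV);H,S,V=cv2.split(h)
    m={'red':((H<8)|(H>172))&(S>150)&(V>90),'blue':(H>105)&(H<130)&(S>150)&(V>60),'green':(H>50)&(H<85)&(S>120)&(V>50)}[col]
    n,l,st,c=cv2.connectedComponentsWithStats(m.astype(np.uint8))
    return [(c[i],st[i]) for i in range(1,n) if st[i][4]>amin],l,m
E
cat > m.py <<'E'
from h import *
f=manip.grab_frame("top")
for c in('red','blue','green'):
    for p,s in blobs(f,c)[0]:
        if 130<p[0]<420 and 130<p[1]<240: print(c,p.round(1),s,ray(f,p,.030 if c=='green' else .062).round(4))
E
python3 m.py
python3 - <<'E'
from h import *
f=manip.grab_frame("top")
cv2.imwrite("pics/crop.png",cv2.resize(f["image"][145:235,170:410],None,fx=3.3,fy=3.3,interpolation=cv2.INTER_CUBIC))
g=np.argwhere(blobs(f,'green')[2][140:240,170:220])[:,::-1]+[170,140]
print(cv2.boxPoints(cv2.minAreaRect(g.astype(np.float32))))
E
```

```text
red [324.8 162.5] [316 154  19  18 266] [ 0.5449 -0.2268]
red [381.  204.8] [375 199  13  13 142] [ 0.4411 -0.352 ]
red [146.3 216.2] [140 210  14  13 150] [0.4275 0.1906]
blue [323.1 197.3] [314 189  19  18 264] [ 0.4619 -0.2185]
green [192.5 192.9] [190 175   7  36 169] [0.4848 0.0904]
[[188.29442 175.12181]
 [193.7665  174.73094]
 [196.27919 209.90862]
 [190.80711 210.29948]]
```

View pics/crop.png

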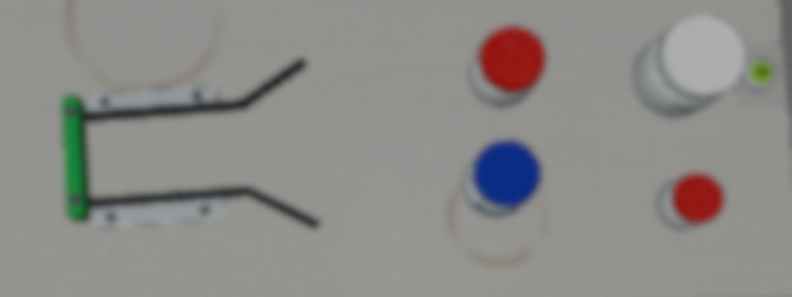

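The crop shows the rails running from (85,117) to (243,104) and from (90,203) to (248,190). The flare tips are at (303,62) and (317,224), the stop's front face is at about x=85, and the white cap is at (703,56).

```bash
cat >> h.py <<'E'
def lane():
    return O,X,Y
E
python3 - <<'E'
from h import *
f=manip.grab_frame("top")
P=lambda u,v,z:ray(f,((u+.5)/3.3+170-.5,(v+.5)/3.3+145-.5),z)
for n,u,v in(('t0',85,117),('t1',243,104),('t2',303,62),('b0',90,203),('b1',248,190),('b2',317,224)):print(n,P(u,v,.014).round(4))
print('white',P(703,56,.078).round(4))
a=P(85,117,.014);b=P(243,104,.014);c=P(90,203,.014);d=P(248,190,.014);t=P(303,62,.014);e=P(317,224,.014)
x=(a-b)+(c-d);x/=np.linalg.norm(x);y=np.array([-x[1],x[0]])
m=(t+e)/2;cen=(a+b+c+d)/4
print('x',x,'mouth mid',m,'width',(t-e)@y,(a+b-c-d)@y/2,'len',(cen-m)@x,((b+d)/2-m)@x,((a+c)/2-m)@x)
for u,v in((75,98),(78,218),(84,98),(87,218)): print('stop',P(u,v,.03),(P(u,v,.03)-m)@x)
O=cen+((m-cen)@x)*x
print('O',O)
for n,p in(('red',[.5449,-.2268]),('blue',[.4619,-.2185]),('white',P(703,56,.078))):
    q=np.array(p)-O;print(n,q@x,q@y)
# scene view
g=manip.grab_frame("scene")
for c in('red','blue','green'):
    for p,s in blobs(g,c)[0]:
        if 180<p[0]<350 and 130<p[1]<300:print(c,p,s[4],ray(g,p,.03 if c=='green' else .062))
E
```

```text
t0 [0.5194 0.0861]
t1 [ 0.5266 -0.0322]
t2 [ 0.5579 -0.078 ]
b0 [0.4545 0.0821]
b1 [ 0.4614 -0.0348]
b2 [ 0.4349 -0.0853]
white [ 0.5399 -0.3583]
x [-0.06004801  0.99819549] mouth mid [ 0.49640572 -0.0816539 ] width -0.12326880562203028 -0.0651526428637485 len 0.10711180369163625 0.04819102317264734 0.16603258421062517
stop [0.5305693  0.09085913] 0.17015027240528954
stop [0.44156283 0.08822975] 0.17287030063247003
stop [0.53041645 0.08423761] 0.16354988334534687
stop [0.44140831 0.08171423] 0.1663758161421186
O [ 0.49690908 -0.08162362]
red -0.14779616740466006 -0.03918676857743967
blue -0.1345271603696016 0.04316505867796238
white -0.27878681072573286 -0.02633603057953451
red [328.86842105 147.86842105] 76 [ 0.43331404 -0.33297542]
red [277.22972973 153.93243243] 148 [ 0.54153217 -0.21792434]
red [214.5       273.2962963] 162 [0.41879706 0.20940736]
blue [299.40625 166.5    ] 160 [ 0.45920067 -0.20989806]
green [224.57044674 240.11683849] 291 [0.47860526 0.10404562]
```

Request:
{"fn": "servo_tool", "kwargs": {
  "moves": [
    [[0,0,0,0,0,-9.1,36],[0,0,0,0,0,-9.1,36],[0,0,0,0,0,-9.1,36],[0,0,0,0,0,-9.1,36],[0,0,0,0,0,-9.1,36],[0,0,0,0,0,-9.1,36],[53,22,0,0,0,0,36],[53,22,0,0,0,0,36],[53,22,0,0,0,0,36],[53,22,0,0,0,0,36],[53,22,0,0,0,0,36],[53,22,0,0,0,0,36]]
  ]
}}

```text
time: 1.8
tool_pos: [0.4514, -0.277, 0.2455]
tool_rot: [0.0, 0.769, 0.639, 0.0]
contact_force: [0.6, 0.0, 0.3]
gripper_width: 0.425
grasp_force: 0.0
```

Request:
{"fn": "servo_tool", "kwargs": {
  "moves": [
    [[0,0,50,0,0,0,36],[0,0,50,0,0,0,36],[0,0,50,0,0,0,36],[0,0,40,0,0,0,36],[0,0,22,0,0,0,36],[0,0,0,0,0,0,36]]
  ]
}}

```text
time: 2.55
tool_pos: [0.4492, -0.2774, 0.0311]
tool_rot: [-0.002, 0.769, 0.639, -0.0]
contact_force: [-0.4, -0.4, 0.2]
gripper_width: 0.423
grasp_force: 0.0
```

```bash
cat > m2.py <<'E'
from h import *
O=np.array([.4969,-.084]);x=np.array([-.060,.998]);y=np.array([-.998,-.060])
L=lambda p:[round(1000*float((np.array(p)-O)@x),1),round(1000*float((np.array(p)-O)@y),1)]
s=manip.state();q=s["tool_rot"]
print('t',s["time"],'tcp lane',L(s["tool_pos"][:2]),'z',s["tool_pos"][2],'yaw rel',np.degrees(2*np.arctan2(q[2],q[1]))-93.44,'w',s["gripper_width"],'F',s["contact_force"],s["tool_pos"])
for n in("top","scene"):
    f=manip.grab_frame(n)
    for c in('red','blue'):
        for p,st in blobs(f,c)[0]:
            if 180<p[0]<350 and 130<p[1]<240:w=ray(f,p,.062);print(n,c,st[4],w.round(4),L(w))
    if n=="top":cv2.imwrite("pics/now.png",cv2.resize(f["image"][135:245,160:410],None,fx=3,fy=3,interpolation=cv2.INTER_CUBIC))
    else:cv2.imwrite("pics/nows.png",cv2.resize(f["image"][110:290,180:370],None,fx=3,fy=3,interpolation=cv2.INTER_CUBIC))
E
python3 m2.py
```

```text
t 2.55 tcp lane [-190.1, 59.2] z 0.031136624765919968 yaw rel -13.984593945470564 w 0.42274336540843277 F [-0.4192337  -0.36053599  0.15796969] [ 0.44917667 -0.27739422  0.03113662]
top red 263 [ 0.5447 -0.2267] [-145.3, -39.2]
top blue 217 [ 0.4639 -0.216 ] [-129.8, 40.8]
scene red 149 [ 0.5414 -0.2178] [-136.2, -36.4]
scene blue 162 [ 0.4591 -0.2102] [-123.7, 45.3]
```

Request:
{"fn": "servo_tool", "kwargs": {
  "moves": [
    [[10,0,-2,0,0,0,36],[10,0,0,0,0,0,36],[8,0,0,0,0,0,36],[8,0,0,0,0,0,36],[10,0.5,0,0,0,0,36],[10,0.5,0,0,0,0,36],[10,0.5,0,0,0,0,36],[10,0.5,0,0,0,0,36],[10,0.5,0,0,0,0,36],[10,0.5,0,0,0,0,36],[8,0.5,0,0,0,0,36],[4,0,0,0,0,0,36]]
  ]
}}

```text
time: 4.15
tool_pos: [0.474, -0.1726, 0.0353]
tool_rot: [0.0, 0.769, 0.639, -0.0]
contact_force: [-0.5, -1.0, 2.3]
gripper_width: 0.423
grasp_force: 1.1
```

```bash
python3 m2.py
```

```text
t 4.15 tcp lane [-87.0, 28.2] z 0.035317709918650825 yaw rel -13.958801659094021 w 0.42337391742303687 F [-0.47197732 -1.00556317  2.28467901] [ 0.47400152 -0.17259574  0.03531771]
top blue 102 [ 0.4819 -0.141 ] [-56.0, 18.4]
scene red 75 [ 0.4334 -0.3332] [-244.9, 78.3]
scene blue 176 [ 0.4748 -0.1371] [-51.7, 25.3]
```

View pics/now.png

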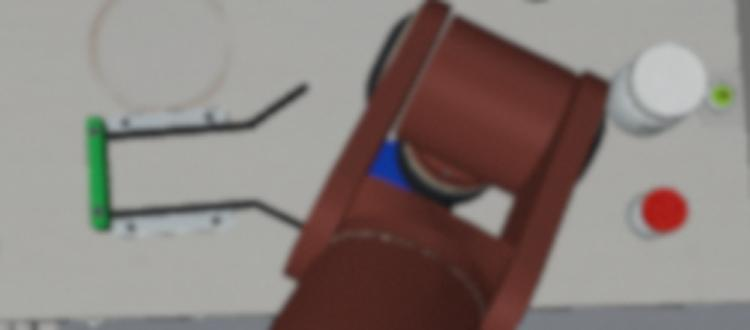

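Request:
{"fn": "servo_tool", "kwargs": {
  "moves": [
    [[9,0.7,0,0,0,0,36],[9,0.7,0,0,0,0,36],[9,0.7,0,0,0,0,36],[9,0.7,0,0,0,0,36],[9,0.7,0,0,0,0,36],[9,0.7,0,0,0,0,36],[8,1.3,0,0,0,-2.8,36],[8,1.3,0,0,0,-2.8,36],[8,1.3,0,0,0,-2.8,36],[8,1.3,0,0,0,-2.8,36],[6,1.3,0,0,0,-2.8,36],[3,0,1,0,0,0,36]]
  ]
}}

```text
time: 5.75
tool_pos: [0.498, -0.0805, 0.0346]
tool_rot: [0.0, 0.685, 0.728, -0.0]
contact_force: [0.3, -1.9, 1.5]
gripper_width: 0.421
grasp_force: 1.4
```

```bash
python3 m2.py
```

```text
t 5.75 tcp lane [3.5, -1.3] z 0.03459121642484824 yaw rel 0.07928487207101398 w 0.4212749666060226 F [ 0.25455589 -1.87072585  1.54716569] [ 0.49796568 -0.08046689  0.03459122]
top red 263 [ 0.5447 -0.2267] [-145.3, -39.2]
top blue 108 [ 0.4899 -0.0472] [37.1, 4.7]
scene red 76 [ 0.4333 -0.333 ] [-244.7, 78.4]
scene red 84 [ 0.5346 -0.2227] [-140.7, -29.3]
scene blue 198 [ 0.4916 -0.046 ] [38.2, 3.0]
```

View pics/nows.png

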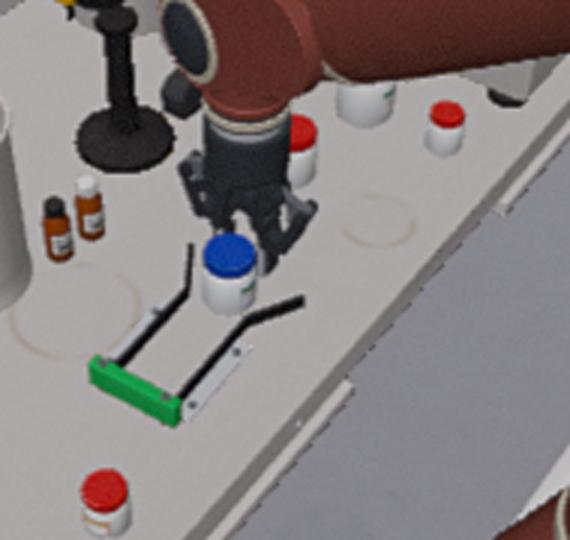

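The crop shows the blue jar standing upright in the mouth at about (230,275), with both fingers cradling it from behind.

Request:
{"fn": "servo_tool", "kwargs": {
  "moves": [
    [[10,0,0,0,0,0,36],[10,0,0,0,0,0,36],[10,0,0,0,0,0,36],[10,0,0,0,0,0,36],[10,0,0,0,0,0,36],[10,0,0,0,0,0,36],[10,0,0,0,0,0,36],[10,0,0,0,0,0,36],[10,0,0,0,0,0,36],[8,0,0,0,0,0,36],[4,0,0,0,0,0,36],[0,0,0,0,0,0,36]]
  ]
}}

```text
time: 7.35
tool_pos: [0.4913, 0.0217, 0.0341]
tool_rot: [-0.0, 0.685, 0.728, 0.0]
contact_force: [-0.4, -0.3, -0.4]
gripper_width: 0.426
grasp_force: 0.0
```

```bash
python3 m2.py
```

```text
t 7.35 tcp lane [105.8, -0.7] z 0.03408907838196092 yaw rel 0.027398229302704635 w 0.4262822556209294 F [-0.43980948 -0.30129864 -0.36737429] [0.49127112 0.02171818 0.03408908]
top red 263 [ 0.5447 -0.2267] [-145.3, -39.2]
top blue 43 [0.4751 0.0564] [141.4, 13.3]
scene blue 231 [0.4847 0.0552] [139.6, 3.8]
```

Request:
{"fn": "servo_tool", "kwargs": {
  "moves": [
    [[3,0,0,0,0,0,36],[3,0,0,0,0,0,36],[2,0,0,0,0,0,36],[1,0,0,0,0,0,36],[0,0,0,0,0,0,36],[0,0,0,0,0,0,36]]
  ]
}}

```text
time: 8.2
tool_pos: [0.4908, 0.0302, 0.0342]
tool_rot: [-0.0, 0.685, 0.728, -0.0]
contact_force: [-0.1, -0.3, -1.1]
gripper_width: 0.423
grasp_force: 0.2
```

```bash
python3 m2.py
```

```text
t 8.2 tcp lane [114.4, -0.8] z 0.034245478073245864 yaw rel 0.011566801355996859 w 0.4232875180052515 F [-0.05448303 -0.33016282 -1.14673608] [0.49084816 0.03022647 0.03424548]
top red 263 [ 0.5447 -0.2267] [-145.3, -39.2]
top blue 43 [0.4745 0.0655] [150.5, 13.4]
scene blue 233 [0.4844 0.0633] [147.7, 3.6]
```

View pics/nows.png

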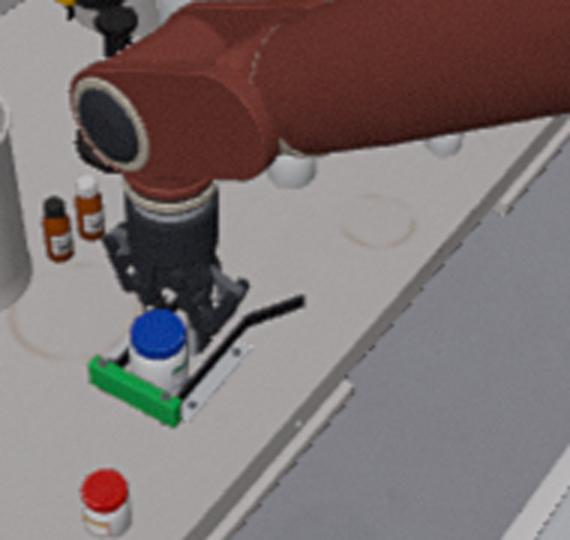

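The blue jar at (160,345) stands upright just short of the stop. I'll push it the last few millimetres.

Request:
{"fn": "servo_tool", "kwargs": {
  "moves": [
    [[1,0,0,0,0,0,36],[1,0,0,0,0,0,36],[1,0,0,0,0,0,36],[1,0,0,0,0,0,36],[0,0,0,0,0,0,36]]
  ]
}}

```text
time: 8.93
tool_pos: [0.4908, 0.0341, 0.0344]
tool_rot: [0.0, 0.685, 0.728, -0.0]
contact_force: [1.7, -1.8, 0.1]
gripper_width: 0.419
grasp_force: 0.8
```

```bash
python3 m2.py
```

```text
t 8.925 tcp lane [118.2, -0.9] z 0.03435854271042427 yaw rel 0.02817757573004087 w 0.4192240324950778 F [ 1.69365326 -1.8401042   0.09885291] [0.49075093 0.03410749 0.03435854]
top red 263 [ 0.5447 -0.2267] [-145.3, -39.2]
top blue 41 [0.4735 0.0682] [153.3, 14.2]
scene blue 232 [0.4843 0.0673] [151.7, 3.5]
```

Request:
{"fn": "servo_tool", "kwargs": {
  "moves": [
    [[1,0,0,0,0,0,36],[1,0,0,0,0,0,36],[0,0,0,0,0,0,36]]
  ]
}}

```text
time: 9.4
tool_pos: [0.4908, 0.0347, 0.0346]
tool_rot: [0.001, 0.685, 0.728, -0.001]
contact_force: [-1.6, -8.4, 0.9]
gripper_width: 0.422
grasp_force: 3.9
```

Request:
{"fn": "servo_tool", "kwargs": {
  "moves": [
    [[-8,0,0,0,0,0,36],[-16,0,0,0,0,0,36],[0,0,-50,0,0,0,36],[0,0,-60,0,0,0,36],[0,0,-60,0,0,0,36],[-54,10,0,0,0,0,36],[-54,10,0,0,0,0,36],[-54,10,0,0,0,0,36],[-54,10,0,0,0,0,36],[-54,10,0,0,0,0,36],[0,0,0,0,0,-7,36],[0,0,0,0,0,-7,36]]
  ]
}}

```text
time: 10.9
tool_pos: [0.5578, -0.2558, 0.2037]
tool_rot: [-0.001, 0.591, 0.807, 0.0]
contact_force: [-0.4, -0.5, 0.4]
gripper_width: 0.422
grasp_force: 0.0
```

```bash
python3 m2.py
```

```text
t 10.9 tcp lane [-175.1, -50.4] z 0.20369790158459472 yaw rel 14.13345671081349 w 0.42225031090249154 F [-0.39806723 -0.5498125   0.4425451 ] [ 0.55776959 -0.25581241  0.2036979 ]
top blue 286 [0.4886 0.0602] [144.4, -0.4]
scene red 76 [ 0.4333 -0.333 ] [-244.7, 78.4]
scene red 148 [ 0.5416 -0.2178] [-136.2, -36.5]
scene blue 231 [0.4839 0.0674] [151.8, 3.9]
```

View pics/nows.png

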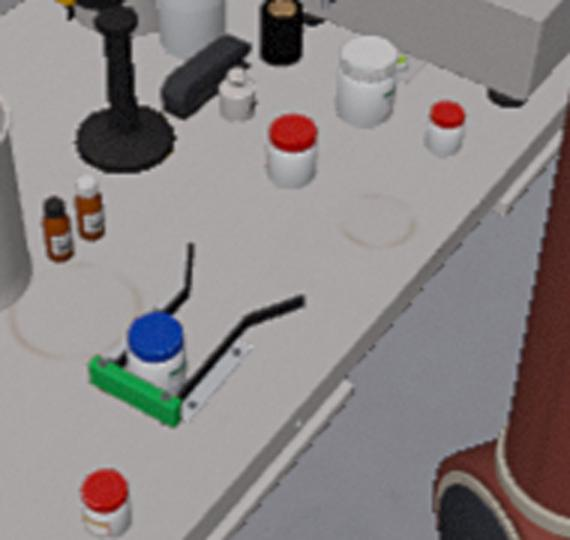

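The crop shows the blue jar upright against the stop, the red jar in the open at (292,150) and the white jar undisturbed at (367,80).

Request:
{"fn": "servo_tool", "kwargs": {
  "moves": [
    [[-18,-4,0,0,0,0,36],[0,0,0,0,0,0,36],[0,0,40,0,0,0,36],[0,0,20,0,0,0,36],[0,0,0,0,0,0,36]]
  ]
}}

```text
time: 11.62
tool_pos: [0.5585, -0.2717, 0.1417]
tool_rot: [-0.002, 0.592, 0.806, -0.0]
contact_force: [-0.1, 0.7, 0.4]
gripper_width: 0.42
grasp_force: 0.0
```

```bash
python3 m2.py
```

```text
t 11.625 tcp lane [-191.0, -50.2] z 0.14174679951689403 yaw rel 14.000079490375569 w 0.420229918764019 F [-0.10020927  0.7274973   0.43424023] [ 0.55845703 -0.27172754  0.1417468 ]
top red 67 [ 0.5483 -0.214 ] [-132.8, -43.5]
top blue 287 [0.4887 0.0602] [144.4, -0.5]
scene red 76 [ 0.4333 -0.333 ] [-244.7, 78.4]
scene red 149 [ 0.5417 -0.2179] [-136.3, -36.7]
scene blue 230 [0.484  0.0673] [151.7, 3.8]
```

Request:
{"fn": "servo_tool", "kwargs": {
  "moves": [
    [[-4,0,35,0,0,0,36],[0,0,35,0,0,0,36],[0,0,25,0,0,0,36],[0,0,12,0,0,0,36],[0,0,0,0,0,0,36]]
  ]
}}

```text
time: 12.35
tool_pos: [0.5613, -0.2766, 0.0378]
tool_rot: [0.0, 0.592, 0.806, 0.0]
contact_force: [0.4, -0.4, 0.1]
gripper_width: 0.425
grasp_force: 0.0
```

```bash
python3 m2.py
```

```text
t 12.35 tcp lane [-196.0, -52.7] z 0.03775882926364087 yaw rel 14.018500672737034 w 0.4247467683667745 F [ 0.42235074 -0.39473438  0.07585358] [ 0.56129868 -0.27656142  0.03775883]
top blue 285 [0.4886 0.0602] [144.4, -0.3]
scene red 75 [ 0.4335 -0.3332] [-244.9, 78.2]
scene red 150 [ 0.5418 -0.2182] [-136.6, -36.8]
scene blue 229 [0.4841 0.0673] [151.8, 3.7]
```

Request:
{"fn": "servo_tool", "kwargs": {
  "moves": [
    [[8,0,3,0,0,0,36],[8,0,0,0,0,0,36],[8,0,0,0,0,0,36],[9,0,0,0,0,0,36],[10,0,0,0,0,0,36],[10,0,0,0,0,0,36],[10,0,0,0,0,0,36],[10,0,0,0,0,0,36],[10,0,0,0,0,0,36],[10,0,0,0,0,0,36],[8,0,0,0,0,0,36],[4,0,0,0,0,0,36]]
  ]
}}

```text
time: 13.95
tool_pos: [0.5293, -0.1757, 0.0342]
tool_rot: [-0.0, 0.592, 0.806, -0.0]
contact_force: [0.0, -1.1, 0.5]
gripper_width: 0.421
grasp_force: 0.6
```

```bash
python3 m2.py
```

```text
t 13.95 tcp lane [-93.5, -26.8] z 0.03423405932877012 yaw rel 14.030294219550683 w 0.4211574351294066 F [ 0.01223163 -1.0533708   0.51270382] [ 0.52927215 -0.17572938  0.03423406]
top blue 287 [0.4887 0.0602] [144.4, -0.5]
scene red 75 [ 0.4334 -0.3332] [-244.9, 78.3]
scene red 175 [ 0.5154 -0.1408] [-57.8, -15.1]
scene blue 230 [0.484  0.0673] [151.7, 3.8]
```

Request:
{"fn": "servo_tool", "kwargs": {
  "moves": [
    [[9.5,-0.5,0,0,0,0,36],[9.5,-0.5,0,0,0,0,36],[9.5,-0.5,0,0,0,0,36],[9.5,-0.5,0,0,0,0,36],[9.5,-0.5,0,0,0,0,36],[9.5,-0.5,0,0,0,0,36],[8,-1.3,0,0,0,2.8,36],[8,-1.3,0,0,0,2.8,36],[8,-1.3,0,0,0,2.8,36],[8,-1.3,0,0,0,2.8,36],[6,-1.3,0,0,0,2.8,36],[3,0,0,0,0,0,36]]
  ]
}}

```text
time: 15.55
tool_pos: [0.4947, -0.0835, 0.0342]
tool_rot: [-0.0, 0.685, 0.728, -0.0]
contact_force: [0.0, -1.3, -0.1]
gripper_width: 0.416
grasp_force: 0.3
```

```bash
python3 m2.py
```

```text
t 15.55 tcp lane [0.6, 2.1] z 0.0342483422190222 yaw rel 0.06968917143133524 w 0.4162622079476592 F [ 0.03521472 -1.27057212 -0.09403077] [ 0.49472824 -0.08352824  0.03424834]
top red 136 [ 0.4847 -0.0497] [35.0, 10.1]
top blue 288 [0.4887 0.0601] [144.3, -0.5]
scene red 75 [ 0.4334 -0.3332] [-244.9, 78.3]
scene red 197 [ 0.488  -0.0488] [35.7, 6.7]
scene blue 229 [0.4841 0.0673] [151.8, 3.7]
```

View pics/nows.png

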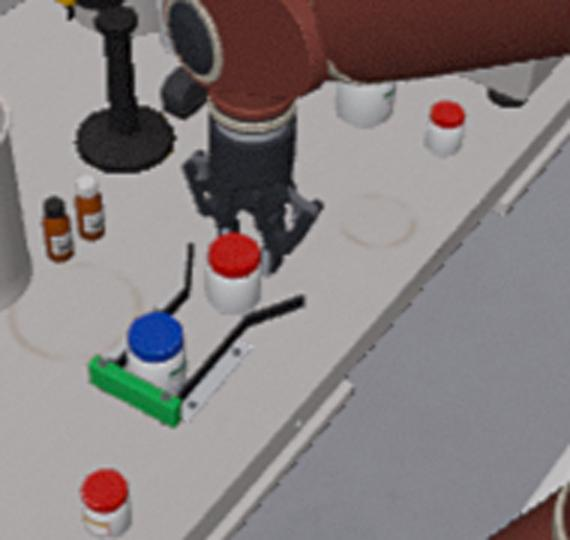

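The red jar at (235,272) is upright in the mouth, about 3 mm off the centre line on the +y side. I'll correct that on the way in.

Request:
{"fn": "servo_tool", "kwargs": {
  "moves": [
    [[10,0.7,0,0,0,0,36],[10,0.7,0,0,0,0,36],[10,0.7,0,0,0,0,36],[10,0.5,0,0,0,0,36],[9,0,0,0,0,0,36],[7,0,0,0,0,0,36],[4,0,0,0,0,0,36],[2,0,0,0,0,0,36],[2,0,0,0,0,0,36],[1,0,0,0,0,0,36],[1,0,0,0,0,0,36],[0,0,0,0,0,0,36]]
  ]
}}

```text
time: 17.15
tool_pos: [0.4936, -0.018, 0.0343]
tool_rot: [-0.0, 0.686, 0.728, 0.0]
contact_force: [-0.1, -1.2, 0.1]
gripper_width: 0.419
grasp_force: 0.3
```

```bash
python3 m2.py
```

```text
t 17.15 tcp lane [66.0, -0.7] z 0.03429251547803577 yaw rel 0.009188639188948855 w 0.41942485646615313 F [-0.07559682 -1.19744641  0.13421778] [ 0.49363002 -0.01802406  0.03429252]
top red 76 [0.4809 0.0182] [103.0, 9.8]
top blue 146 [0.4879 0.0518] [136.1, 0.8]
scene red 59 [ 0.4307 -0.3299] [-241.5, 80.9]
scene red 214 [0.4868 0.0163] [100.8, 4.1]
scene blue 228 [0.4839 0.0675] [151.9, 3.8]
```

Request:
{"fn": "servo_tool", "kwargs": {
  "moves": [
    [[1,0,0,0,0,0,36],[1,0,0,0,0,0,36],[1,0,0,0,0,0,36],[0,0,0,0,0,0,36]]
  ]
}}

```text
time: 17.75
tool_pos: [0.4936, -0.0156, 0.0344]
tool_rot: [0.001, 0.685, 0.728, -0.0]
contact_force: [1.2, -4.2, -0.4]
gripper_width: 0.42
grasp_force: 1.9
```

Request:
{"fn": "servo_tool", "kwargs": {
  "moves": [
    [[1,0,0,0,0,0,36],[0,0,0,0,0,0,36],[-6,0,0,0,0,0,36],[-20,0,0,0,0,0,36],[0,0,-50,0,0,0,36],[0,0,-60,0,0,0,36],[0,0,-60,0,0,0,36],[-50,0,0,0,0,0,36],[-50,0,0,0,0,0,36],[-50,0,0,0,0,0,36],[-40,0,0,0,0,0,36],[0,0,0,0,0,0,36]]
  ]
}}

```text
time: 19.25
tool_pos: [0.5062, -0.2314, 0.204]
tool_rot: [-0.001, 0.687, 0.727, 0.0]
contact_force: [0.4, 0.7, 0.4]
gripper_width: 0.419
grasp_force: 0.0
```

```bash
python3 m2.py
```

```text
t 19.25 tcp lane [-147.6, -0.5] z 0.20395705250958338 yaw rel -0.17974749013212943 w 0.4186527726027331 F [0.41214373 0.73465346 0.39082847] [ 0.50624096 -0.23135745  0.20395705]
top red 287 [0.4916 0.0101] [94.2, -0.3]
top blue 288 [0.4887 0.0602] [144.5, -0.5]
scene red 76 [ 0.4333 -0.333 ] [-244.7, 78.4]
scene red 211 [0.4869 0.0176] [102.0, 3.9]
scene blue 228 [0.4843 0.0677] [152.1, 3.5]
```

View pics/now.png

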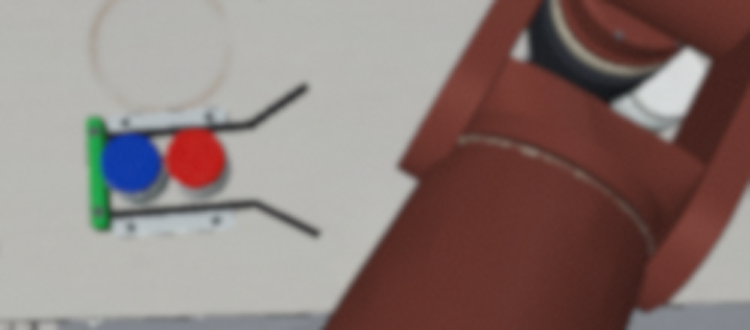

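The crop shows the blue cap at (132,163) against the stop and the red cap at (196,158) right behind it. Their measured spacing is 50.3 mm, both are on the centre line, and the arm is clear.

```bash
python3 -c "
from plant import manip
print(manip.job_done())"
```

```text
the job is handed in; nothing more can be done
None
```

The blue-capped jar stands against the end stop with the red-capped jar touching behind it, both upright on the lane's centre line; neither jar was lifted, the white jar looked untouched, and I handed the job in at about 19 s (no verdict was returned).

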